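# Load a sensor carrier into the test clamp and click its lid shut

### The job

Load the long white sensor carrier into the open test clamp on the bench: lay it flat, fully down between the six locating pins. Then swing the lid over it and press the lid's free edge, on the rubber pad, down past the spring catch until it clicks and stays shut by itself, and let go. Press steadily and gently: the catch gives at about 14 N and more than 20 N on the clamp or its lid damages the contacts. Leave everything else on the bench where it is.

Things in the scene. Friction and masses are not known exactly. Their poses are not given: they have to be found in the camera images.
- clamp: Test clamp: grey metal base, x -62 to +88 mm, y +-55 mm, 40 mm high, on soft sprung feet that give by an unknown amount, up to 8 mm, under a firm press and spring back; it does not slide or turn. Origin on the bench under the middle of the nest; z up, x points from the catch (front) to the lid hinge (back). Two hinge cheeks at x 59 to 77 mm, y +-(39 to 55) mm rise to 66 mm.
- nest (a point): Middle of the nest, on the clamp's flat deck 40 mm above the bench; axes as the clamp. Six steel pins 6 mm thick stand 10 mm high with round tips at (x, y) = (+-27, +-21) and (+-44, 0) mm. Between them the carrier fits with 1 mm play all round, long axis along x, either way round. The long sides are open for fingers between x = -24 and +24 mm.
- carrier_mid (a point): Centre of the long sensor carrier, the part to load: loose white plastic bar 80 x 34 x 12 mm (about 50 g), dull yellow strip on top, lying flat on the bench. x along its 80 mm length, y along its 34 mm width, z up; the point is half-way up, 6 mm above its underside. Fully down in the nest it is 6 mm above point nest.
- lid_hinge (a point): Middle of the lid's hinge axis: 66 mm along the clamp's x from its origin, 58 mm above the bench; the axis runs along the clamp's y. The lid: aluminium frame with clear window, 84 mm wide, reaching 126 mm from the axis. Shut, its outer face lies 9 mm above the axis; a skirt with a steel tooth on its front hangs from the free edge to 12 mm below axis height.
- lid (a joint): Opening angle of the lid, rad: 0 = shut and caught, 1.57 = upright, stop at 1.9 (leaning back). It stays where it is left (stiff hinge, 0.09 N m). A sprung contact block under it presses on the carrier. The tooth meets the catch at about 0.05 rad; the force grows to the click at about 0.01; stop just below 0. If not caught, it springs up again by 0.02 rad or more.
- lid_pad (a point): Middle of the top of the rubber press pad on the lid's outer face at its free edge, over the catch: 20 mm front to back, 44 mm wide, 2 mm thick. It lies 114 mm from the hinge axis along the lid and 11 mm outward of it; z is the lid's outward normal. Lid shut: 48 mm in front (-x) of the clamp's origin, 69 mm above the bench when not pressed.
- catch (a joint): Angle of the spring catch, rad: a steel hook 24 mm wide, its top 60 mm above the bench, on the clamp's front just ahead of the lid's free edge. 0 = at rest, also when it holds the lid; the lid's tooth pushes it out to about 0.09 on the way down, then it snaps back.
- square_carrier: Bystander: another white sensor carrier, square, 50 x 50 x 12 mm. Not the one to load. Origin under its centre.
- tape: Bystander: roll of black tape lying flat, 102 mm across, 50 mm high. Origin under its centre.
- brush: Bystander: flat brush, 170 mm long, lying on the bench between the robot and the clamp. Origin under its middle.
- film_plate: Bystander: thin metal plate with an olive gel film on it, 75 x 95 x 4 mm, lying on the bench between the robot and the clamp. Origin under its centre.
- jar: Bystander: brown jar, 60 mm across, 75 mm high. Origin under its centre.
- dish: Bystander: clear covered dish, 92 mm across, 17 mm high. Origin under its centre.
- tweezers: Bystander: steel tweezers, 120 mm long, 10 mm high, lying on the bench. Origin under their middle.
Not all that is in view belongs to the job. What is shaped like the part that bears carrier_mid but pink or turquoise is not meant.

How it is judged:
On the way, in this order (a step that is already met when the one before it is completed fails the run):
1. the long carrier lies flat and fully down between the clamp's six pins (x of carrier_mid in the frame of clamp between -0.003 and 0.003 m and y of carrier_mid in the frame of clamp between -0.003 and 0.003 m and z of carrier_mid in the frame of clamp between 0.0435 and 0.0485 m and angle between carrier_mid's own z axis and vertical below 0.06 rad and angle between the x axis of carrier_mid and the x axis of clamp, either way round below 0.08 rad), for 0.2 s.
2. the lid is shut and the catch has snapped back over its tooth (value of joint each of lid, catch below 0.015 rad), for 0.2 s.
At the end, for the whole second after the job is handed in: The long carrier lies in the nest (centre within 3 mm in x and y, 46 +- 2.5 mm above the clamp's origin, tilt under 0.06 rad, in line within 0.08 rad); the lid is shut under its catch (lid angle below 0.015 rad, catch back below 0.015 rad) and stays so with the robot away (all of step 1 and all of step 2 and value of joint lid above -0.012 rad and linear speed of clamp below 0.02 m/s); the robot touches nothing.
It fails at once if the robot pressed on the clamp or its lid with more than 20 N (contact force between the arm and clamp above 20 N).
It fails at once if another thing on the bench was moved by more than 20 mm (distance of any of square_carrier, tape, brush, film_plate, jar, dish, tweezers from where it was at the start of the episode above 0.02 m).
It also fails if it takes over 72 s, if anything falls off the work surface, if the arm or the gripper's body presses on something with over 40 N, if the wrist force passes 120 N, or if a joint passes its speed limit or range.

### The arm

A 6-joint arm with a two-finger parallel gripper is mounted at the origin on the work surface. World frame = base frame: x ahead of the robot, y to its left, z up, the work surface at z = 0. Lengths are in m, angles in rad, forces in N, time in s.
With the tool pointing down it reaches from about 0.3 to 0.775 m from the base axis. Payload 14.6 kg.
Tool frame: the origin (TCP) lies at the very end of the fingers, on their centre line; the grasp point (between the pads) lies 19 mm behind it; z points along the fingers, y is the direction in which the jaws open and shut (so a half turn about z gives the same grasp; the last joint's range is limited). The gripper opens to 94 mm and grips with 3 to 60 N. Pads are 16 mm wide; open, the fingers measure 119 mm over their backs; the gripper's body (75 mm by 177 mm) begins 78 mm behind the grasp point.
Start: joints at [1.19, 0.3, 1.521, -0, 1.321, -0.067], TCP at [0.17, 0.523, 0.205] pointing down, gripper open.
Joint ranges: [-3.03, 3.03], [-0.79, 2.21], [0.23, 2.52], [-1.04, 4.18], [0, 3.07], [-2.55, 2.55]. Speed limits (rad/s): [2.22, 2.22, 2.57, 3.14, 3.14, 3.14].

### API

Orientations are given as a rotation vector (axis times angle).
In Python, from rig import observe, read_camera, camera_info, finish_job gives the robot as it stands.
- The arm moves only by the tool send_rows, never from a script. Its arguments are lists of equal length, an entry for each row: "offset": the shift along the world's x, y, z in m, a list of three; "rotation": the turn, a rotation vector about the world's x, y, z in degrees, a list of three; "grip": the closure in counts, from 0 (fully open) to 255 (shut). A call has 1 to 12 rows; each row is the pose to reach, as a shift and turn from the pose commanded when the call began; what a row does not reach only later rows make up. A row lasts 1/8 s, in which the tool goes at most 62.5 mm and 10.7 degrees, less where a joint would pass 70% of its speed; a pose out of reach is approached as far as the arm can. A call with a gripper value outside its range is refused whole. The fingers move at their own pace and stop on an object; the grip force is fixed at half the most. Time passes only in rows, so rows that repeat a pose let the fingers close. It gives the time, the measured TCP pose, the force and the opening at its end, in the units of the state.
- observe(): the state, without advancing time (a new reading comes with each control period).
- read_camera(name): name is "scene" or "top" or "wrist"; returns (picture, depth): 400x640x3 uint8, blue, green, red; 400x640 float32, m along the optical axis (not along the pixel's ray), 0 where there is no reading.
- camera_info(name): a dict with "intrinsics" (3x3 intrinsics, pixels), "distortion" ([k1, k2, p1, p2, k3] as OpenCV has them; the pictures are not rectified), "world_to_cam" (4x4, takes a point from world to camera coordinates). Camera axes: x right, y up, looking along -z (the intrinsics and any distortion apply to the point x, -y, -z); pixel columns grow to the right and rows downward; lengths in m; the calibration is good to about 2 mm. A picture is of the moment at which its call begins: read the wrist's pose just before it. camera_info takes no time and is no camera call; for the wrist camera it gives the pose at the moment of the call.
- finish_job(): hands the job in, once; it reports no verdict.
The state is a dict: "time": time; "joint_positions": joint angles; "joint_velocities": joint speeds; "joint_torque": joint torques, N m; "tool_pos": TCP position; "orientation": TCP orientation; "contact_force": force on the tool from outside, world axes, zero at the start; "torque": the same for the moment, N m; "finger_gap": finger opening in m.
Only numpy, scipy, OpenCV 4.12 (cv2) and the standard library are available. Lean on these libraries where they do the work, as an engineer would, in place of code of your own. Each camera call takes 0.05 s, during which the arm holds its last target. There are 200 camera calls.

## Working session

There is one attempt and no reset: what is moved stays moved. The work goes in short steps, Python scripts to look and compute and a tool call to move; the robot and the scene stay as the last step left them, time stands still between calls to the robot, and variables do not carry over. Pictures are saved under pics/ and viewed, about 8 in all and at most 12, crops included, and the job is handed in when it is done.

Besides the shell and the picture viewer there is one more tool, called after "Emit:" by a JSON object that holds its "op" and its "data", one argument or row to a line. send_rows: Moves the arm, as the interface text tells. Its arguments: {"type":"object","properties":{"offset":{"type":"array"},"rotation":{"type":"array"},"grip":{"type":"array"}},"required":["offset","rotation","grip"]}

```bash
mkdir -p pics; ls
cat > h.py <<'E'
import numpy as np,cv2
from rig import observe,read_camera,camera_info,finish_job
def shot(n,f):
    ci=camera_info(n); p,d=read_camera(n); cv2.imwrite('pics/'+f+'.png',p); np.savez('pics/'+f+'.npz',p=p,d=d,K=ci['intrinsics'],D=ci['distortion'],W=ci['world_to_cam']); return p,d
def load(f):
    z=np.load('pics/'+f+'.npz'); return z
def ray(z,px):
    u=cv2.undistortPoints(np.array([[px]],float),z['K'],z['D'])[0,0]
    c=np.linalg.inv(z['W']); return c[:3,3],c[:3,:3]@np.array([u[0],-u[1],-1.])
def atz(z,px,h):
    o,r=ray(z,px); return o+r*(h-o[2])/r[2]
def dep(z,px):
    o,r=ray(z,px); x,y=int(px[0]),int(px[1]); w=z['d'][y-1:y+2,x-1:x+2]; w=w[w>0]
    return o+r*(np.median(w) if len(w) else np.nan)
def tri(z1,p1,z2,p2):
    a,r=ray(z1,p1); b,s=ray(z2,p2); r/=np.linalg.norm(r); s/=np.linalg.norm(s)
    t=np.linalg.lstsq(np.c_[r,-s],b-a,rcond=None)[0]; A=a+t[0]*r;B=b+t[1]*s
    return (A+B)/2,np.linalg.norm(A-B)
def proj(z,X):
    q=z['W']@np.r_[X,1]; q=np.array([[q[0]/-q[2],-q[1]/-q[2],1.]])
    return cv2.projectPoints(q,np.zeros(3),np.zeros(3),z['K'],z['D'])[0].ravel()
E
python3 - <<'E'
from h import *
for n in('scene','top'): shot(n,n+'0')
s=observe();print(s)
for n in('scene','top'):
    z=load(n+'0');print(np.linalg.inv(z['W'])[:3].round(3),z['K'][0,0])
E
```

```text
pics
{'time': 0.1, 'joint_positions': array([ 1.19040109e+00,  3.00418688e-01,  1.52149484e+00, -3.48386889e-05,
        1.32069014e+00, -6.65732318e-02]), 'joint_velocities': array([-1.43967566e-04,  6.93142497e-04, -2.26736150e-03,  5.44713170e-05,
       -1.73644660e-03, -2.63169551e-04]), 'joint_torque': array([-2.91659535e-04, -5.32643223e+01, -3.53283656e+01,  7.08980835e-02,
        2.34482624e-02, -7.94925973e-05]), 'tool_pos': array([0.16969706, 0.52293074, 0.20495156]), 'orientation': array([-4.90886772e-01, -3.10281019e+00,  1.56025694e-03]), 'contact_force': array([-0.16809792, -0.97886942,  0.2620892 ]), 'torque': array([-0.01657109,  0.00775678, -0.04908031]), 'finger_gap': 0.09385762237399699}
[[ 0.299 -0.781  0.548  1.156]
 [ 0.954  0.243 -0.174 -0.168]
 [ 0.002  0.575  0.818  0.924]] 455.5486241275235
[[ 6.00e-03  9.86e-01 -1.68e-01  3.48e-01]
 [-1.00e+00  5.00e-03 -4.00e-03 -1.00e-03]
 [-3.00e-03  1.68e-01  9.86e-01  1.43e+00]] 491.9156377599064
```

View pics/top0.png

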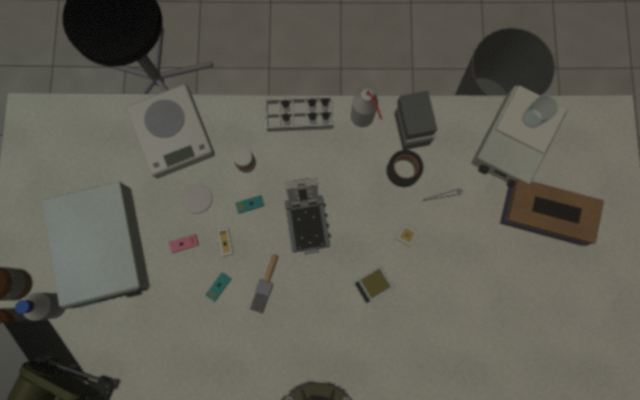

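View pics/scene0.png

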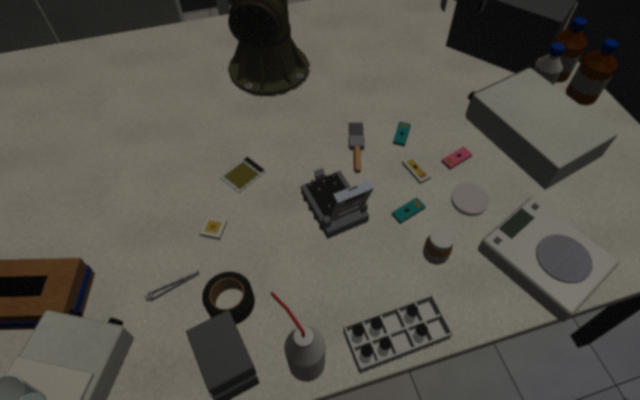

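Top view: clamp at (307,220), with its front facing the bottom. Candidates are the white bar at (225,242), turquoise bars at (249,204) and (218,287), a pink bar at (184,243), and a white square at (406,236). The bar at (225,242), scene (416,170), is the only one that is both long and white with a yellow strip. I'll confirm it in an enlarged crop.

Run:
```python
from h import *
t=load('top0')['p'];s=load('scene0')['p']
a=cv2.resize(t[170:270,200:340],None,fx=5.6,fy=5.6,interpolation=cv2.INTER_CUBIC)[:560]
b=cv2.resize(s[140:250,290:440],None,fx=5.3,fy=5.3,interpolation=cv2.INTER_CUBIC)
a=np.clip(a*1.5,0,255).astype('u1');b=np.clip(b*1.5,0,255).astype('u1')
cv2.imwrite('pics/ct.png',a);cv2.imwrite('pics/cs.png',b)
# white carrier segmentation in both
T,S=load('top0'),load('scene0')
for z,c in((T,(225,242)),(S,(416,170))):
    p=z['p'].astype(int);x,y=c;r=p[y-22:y+22,x-22:x+22]
    print(z['p'][y-1:y+1,x-10:x+11:2].tolist()[0])
def m(c): return [dep(T,c).round(4)]
for c in((225,242),(225,232),(307,237),(250,260)):print(c,dep(T,c).round(4))
for c in((416,170),(325,200),(390,160)):print(c,dep(S,c).round(4))
print(tri(T,(224.5,242),S,(416,170)))
```

```text
[[98, 110, 112], [101, 113, 114], [104, 115, 119], [78, 106, 114], [49, 84, 94], [47, 80, 89], [70, 99, 107], [96, 107, 110], [88, 98, 99], [98, 109, 111], [98, 110, 112]]
[[74, 81, 86], [51, 56, 57], [79, 85, 88], [75, 97, 103], [41, 79, 90], [28, 72, 87], [30, 81, 96], [42, 86, 99], [81, 102, 107], [98, 108, 111], [98, 107, 112]]
(225, 242) [0.5102 0.273  0.0111]
(225, 232) [0.5393 0.2739 0.0121]
(307, 237) [0.5224 0.0348 0.04  ]
(250, 260) [ 0.4595  0.2009 -0.0014]
(416, 170) [0.5202 0.2691 0.0109]
(325, 200) [0.5594 0.0122 0.0386]
(390, 160) [ 0.4598  0.2229 -0.0015]
(array([ 0.51142747,  0.27614404, -0.00193108]), np.float64(0.0017677147428545917))
```

View pics/ct.png

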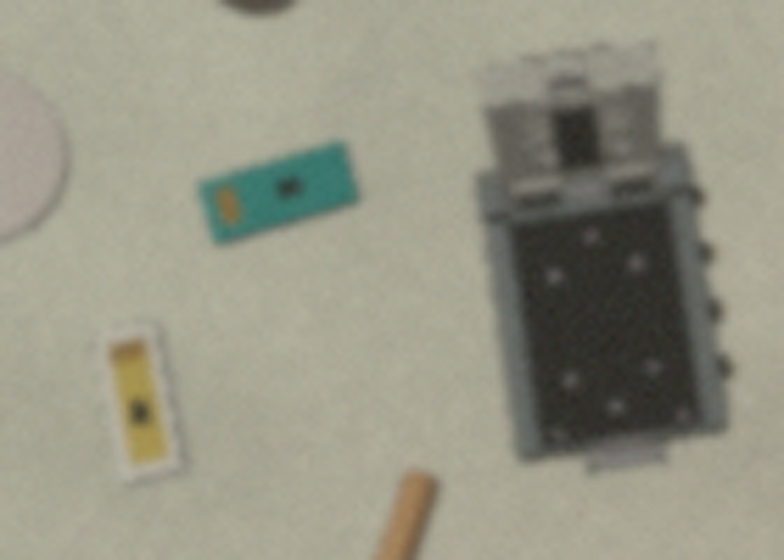

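View pics/cs.png

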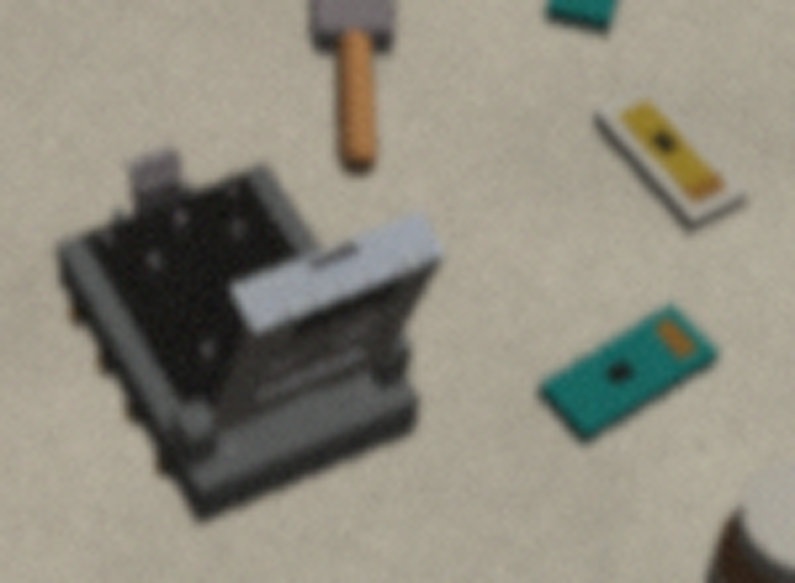

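The crops confirm the white bar with the yellow strip, with corners at about (98,332), (160,322), (182,468) and (126,478) in the top crop. The clamp is open, its lid leans back, and all six pins show. Next: coarse poses.

Run:
```python
from h import *
T,S=load('top0'),load('scene0')
f=lambda c:(c[0]/5.6+200-.4,c[1]/5.6+170-.4)
C=[atz(T,f(c),.012) for c in((98,332),(160,322),(182,468),(126,478))]
C=np.array(C);print(C.round(4),C.mean(0).round(4),np.linalg.norm(np.roll(C,-1,0)-C,axis=1).round(3))
d=(C[0]+C[1]-C[2]-C[3])[:2];print('yaw',np.degrees(np.arctan2(d[1],d[0])))
P=np.array([atz(T,f(c),.05) for c in((591,236),(554,275),(637,262),(571,380),(654,367),(616,406))])
loc=np.array([(44,0),(27,21),(27,-21),(-27,21),(-27,-21),(-44,0)])/1e3
from scipy.spatial.transform import Rotation as R
L=np.c_[loc,0*loc[:,0]];q=P.copy();q[:,2]=0
r,rs=R.align_vectors(q-q.mean(0),L);print('clamp',P.mean(0).round(4),r.as_euler('xyz',degrees=True),rs)
g=lambda c:(c[0]/5.3+290-.4,c[1]/5.3+140-.4)
print('scene pins',[ (dep(S,g(c))).round(4) for c in((180,218),(240,228),(154,262),(208,348))])
print('scene carrier tip corners',[atz(S,g(c),.012).round(4) for c in((600,108),(648,98),(745,200),(692,222))])
for c in((260,330),(430,240),(415,215),(235,285)):print('lid',dep(S,g(c)).round(4))
W=camera_info('wrist');c=np.linalg.inv(W['world_to_cam']);print(c.round(3),W['intrinsics'][0,0]);s=observe()
Rt=R.from_rotvec(s['orientation']);print(Rt.as_matrix().round(3),'cam in tool',Rt.inv().apply(c[:3,3]-s['tool_pos']).round(4))
```

```text
[[0.5484 0.2972 0.012 ]
 [0.5538 0.2653 0.012 ]
 [0.4779 0.2512 0.012 ]
 [0.4726 0.2798 0.012 ]] [0.5131 0.2734 0.012 ] [0.032 0.077 0.029 0.078]
yaw 11.752071382167108
clamp [0.55   0.0337 0.05  ] [0.         0.         9.17964221] 0.0009691470666682541
scene pins [array([0.5035, 0.0257, 0.0391]), array([0.5182, 0.0501, 0.0403]), array([0.5253, 0.0067, 0.0407]), array([0.5782, 0.0158, 0.0412])]
scene carrier tip corners [array([0.4798, 0.2492, 0.012 ]), array([0.4809, 0.2744, 0.012 ]), array([0.5537, 0.2933, 0.012 ]), array([0.5583, 0.2636, 0.012 ])]
lid [0.6633 0.0094 0.1744]
lid [0.6446 0.0847 0.1776]
lid [0.5073 0.1429 0.0008]
lid [0.548  0.0381 0.0399]
[[ 0.309 -0.924 -0.226  0.105]
 [ 0.951  0.3    0.076  0.544]
 [-0.002 -0.239  0.971  0.384]
 [ 0.     0.     0.     1.   ]] 336.7542122150096
[[-0.951  0.309 -0.   ]
 [ 0.309  0.951 -0.001]
 [ 0.    -0.001 -1.   ]] cam in tool [ 0.0686  0.0002 -0.1795]
```

Emit:
{"op": "send_rows", "data": {
  "offset": [
    [0.06, -0.043, 0],
    [0.12, -0.087, 0],
    [0.17, -0.125, 0],
    [0.22, -0.16, 0],
    [0.27, -0.2, 0],
    [0.32, -0.235, 0],
    [0.343, -0.25, -0.03],
    [0.343, -0.25, -0.05],
    [0.343, -0.25, -0.05],
    [0.343, -0.25, -0.05]
  ],
  "rotation": [
    [0, 0, 8],
    [0, 0, 16],
    [0, 0, 24],
    [0, 0, 29.5],
    [0, 0, 29.5],
    [0, 0, 29.5],
    [0, 0, 29.5],
    [0, 0, 29.5],
    [0, 0, 29.5],
    [0, 0, 29.5]
  ],
  "grip": [0, 0, 0, 0, 0, 0, 0, 0, 0, 0]
}}

```text
time: 1.35
tool_pos: [0.5127, 0.2736, 0.1564]
orientation: [-0.316, 3.125, 0.001]
contact_force: [0.9, 0.2, -0.2]
finger_gap: 0.0938
```

Run:
```python
from h import *
s=observe();print(s['time'],s['tool_pos'],s['orientation'],s['contact_force'])
p,d=shot('wrist','w1')
cv2.imwrite('pics/w1b.png',np.clip(p*1.5,0,255).astype('u1'))
```

```text
1.35 [0.51273084 0.27364719 0.15640402] [-3.16298160e-01  3.12468795e+00  5.50265014e-04] [ 0.87291538  0.20036264 -0.15139915]
```

View pics/w1b.png

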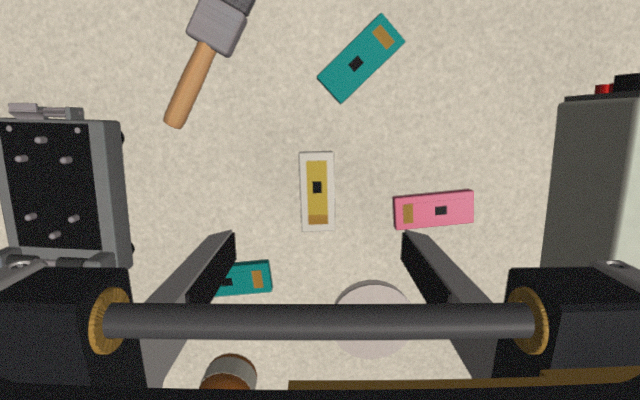

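Wrist view: the white carrier's top corners are at about (300,153), (333,152), (335,231) and (304,232), midway between the fingers. The clamp pins are at left.

Run:
```python
from h import *
from scipy.spatial.transform import Rotation as R
w=load('w1');T=load('top0')
C=np.array([atz(w,c,.012) for c in((300,153),(333,152),(335,231),(304,232))])
print(C.round(4),C.mean(0).round(4),np.linalg.norm(np.roll(C,-1,0)-C,axis=1).round(3))
d=(C[2]+C[3]-C[0]-C[1])[:2];print('yaw',np.degrees(np.arctan2(d[1],d[0])))
g=cv2.minAreaRect(np.argwhere(cv2.inRange(w['p'][140:245,285:350],(125,125,125),(255,255,255)))[:, ::-1].astype(np.float32));print(g)
f=lambda c:(c[0]/5.6+200-.4,c[1]/5.6+170-.4)
tc=np.mean([f(c) for c in((98,332),(160,322),(182,468),(126,478))],0)
print('tri',tri(w,(318,192),T,tc), 'depth',dep(w,(305,190)),dep(w,(328,200)),dep(w,(317,120)))
for c in((22,159),(67,160),(110,180)): print(dep(w,c).round(4))
s=observe();o=R.from_rotvec(s['orientation']).as_matrix();print(o.round(4))
```

```text
[[0.479  0.2489 0.012 ]
 [0.4718 0.2797 0.012 ]
 [0.549  0.2984 0.012 ]
 [0.5563 0.2678 0.012 ]] [0.514  0.2737 0.012 ] [0.032 0.079 0.031 0.08 ]
yaw 13.674192888885763
((32.4997444152832, 52.011356353759766), (59.30287170410156, 102.7461929321289), 1.3019527196884155)
tri (array([0.51305205, 0.27345332, 0.01143754]), np.float64(3.4832909277943936e-05)) depth [0.51347089 0.26053683 0.01232631] [0.51884252 0.284725   0.01219631] [4.45635764e-01 2.58689287e-01 2.16031863e-04]
[0.5284 0.009  0.0477]
[0.5213 0.0505 0.0476]
[0.535  0.0831 0.0359]
[[-9.797e-01 -2.006e-01  1.400e-03]
 [-2.006e-01  9.797e-01  7.000e-04]
 [-1.500e-03  4.000e-04 -1.000e+00]]
```

Emit:
{"op": "send_rows", "data": {
  "offset": [
    [0.001, 0, -0.04],
    [0.001, 0, -0.09],
    [0.001, 0, -0.13],
    [0.001, 0, -0.145],
    [0.001, 0, -0.151],
    [0.001, 0, -0.151],
    [0.001, 0, -0.151],
    [0.001, 0, -0.151]
  ],
  "rotation": [
    [0, 0, 1.3],
    [0, 0, 1.3],
    [0, 0, 1.3],
    [0, 0, 1.3],
    [0, 0, 1.3],
    [0, 0, 1.3],
    [0, 0, 1.3],
    [0, 0, 1.3]
  ],
  "grip": [0, 0, 0, 0, 0, 0, 0, 0]
}}

```text
time: 2.4
tool_pos: [0.5142, 0.2733, 0.0053]
orientation: [-0.351, 3.121, 0.001]
contact_force: [0.0, -0.3, -0.2]
finger_gap: 0.0942
```

Emit:
{"op": "send_rows", "data": {
  "offset": [
    [0, 0, -0.0015],
    [0, 0, -0.0015],
    [0, 0, -0.0015],
    [0, 0, -0.0015],
    [0, 0, -0.0015],
    [0, 0, -0.0015],
    [0, 0, -0.0015],
    [0, 0, -0.0015],
    [0, 0, -0.0015],
    [0, 0, -0.0015]
  ],
  "rotation": [
    [0, 0, 0],
    [0, 0, 0],
    [0, 0, 0],
    [0, 0, 0],
    [0, 0, 0],
    [0, 0, 0],
    [0, 0, 0],
    [0, 0, 0],
    [0, 0, 0],
    [0, 0, 0]
  ],
  "grip": [120, 200, 255, 255, 255, 255, 255, 255, 255, 255]
}}

```text
time: 3.65
tool_pos: [0.5138, 0.2731, 0.0029]
orientation: [0.351, -3.122, 0.0]
contact_force: [0.3, 0.1, -0.6]
finger_gap: 0.0336
```

Emit:
{"op": "send_rows", "data": {
  "offset": [
    [0, 0, 0.03],
    [0, 0, 0.08],
    [0.01, -0.04, 0.117],
    [0.025, -0.09, 0.117],
    [0.036, -0.129, 0.117],
    [0.036, -0.129, 0.117],
    [0.036, -0.129, 0.117],
    [0.036, -0.129, 0.117]
  ],
  "rotation": [
    [0, 0, 0],
    [0, 0, 0],
    [0, 0, -2],
    [0, 0, -3.6],
    [0, 0, -3.6],
    [0, 0, -3.6],
    [0, 0, -3.6],
    [0, 0, -3.6]
  ],
  "grip": [255, 255, 255, 255, 255, 255, 255, 255]
}}

```text
time: 4.65
tool_pos: [0.5495, 0.1451, 0.1199]
orientation: [0.254, -3.131, -0.0]
contact_force: [-0.4, 0.4, -1.4]
finger_gap: 0.0338
```

Run:
```python
from h import *
s=observe();print(s['time'],s['tool_pos'],s['orientation'],s['contact_force'],s['finger_gap'])
p,d=shot('wrist','w2')
cv2.imwrite('pics/w2b.png',np.clip(cv2.resize(p[60:360,60:460],None,fx=2,fy=2,interpolation=cv2.INTER_CUBIC)*1.6,0,255).astype('u1'))
```

```text
4.65 [0.54948711 0.14513056 0.11986778] [ 2.54435192e-01 -3.13110543e+00 -1.64363587e-04] [-0.44164908  0.37530809 -1.37772473] 0.03381498716252643
```

View pics/w2b.png

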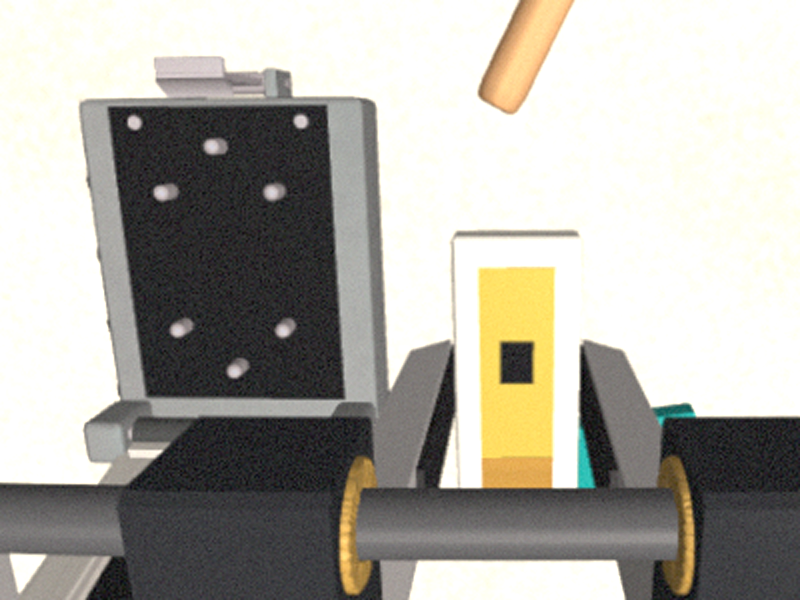

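The held carrier's front top corners are at crop (454,235) and (579,234). The pins at left are (215,147), (165,192), (274,191), (181,327), (285,328) and (237,368). Next: blob centroids and the remaining shift.

```bash
cat > fit.py <<'E'
from h import *
from scipy.spatial.transform import Rotation as R
LOC=np.array([(-44,0),(-27,-21),(-27,21),(27,-21),(27,21),(44,0)])/1e3
def blobs(w,seeds,rad=12,th=75):
    g=cv2.cvtColor(w['p'],cv2.COLOR_BGR2GRAY);out=[]
    for x,y in seeds:
        x0,y0=int(x)-rad,int(y)-rad;n,l,st,c=cv2.connectedComponentsWithStats((g[y0:y0+2*rad,x0:x0+2*rad]>th).astype('u1'))
        i=l[rad-2:rad+3,rad-2:rad+3].max() or 1;out.append((c[i][0]+x0,c[i][1]+y0));print(st[i],out[-1])
    return out
def fit(P):
    L=np.c_[LOC,0*LOC[:,0]];q=P.copy();q[:,2]=0
    r,rs=R.align_vectors(q-q.mean(0),L);return q.mean(0)[:2],r.as_euler('xyz',degrees=True)[2],rs
E
python3 - <<'E'
from fit import *
w=load('w2')
k=lambda c:(c[0]/2+60-.25,c[1]/2+60-.25)
b=blobs(w,[k(c) for c in((215,147),(165,192),(274,191),(181,327),(285,328),(237,368))])
for h in(.043,.0452,.0475): print(h,fit(np.array([atz(w,c,h) for c in b])))
A=np.array([atz(w,k(c),.1285) for c in((454,235),(579,234),(454,420),(580,420))])
print(A.round(4),np.linalg.norm(A[1]-A[0]))
print('depth',[dep(w,k(c)).round(4) for c in((465,250),(570,250),(500,300),(220,230))])
e=A[2]+A[3]-A[0]-A[1];e/=np.linalg.norm(e);print('yaw',np.degrees(np.arctan2(e[1],e[0])))
cen=(A[0]+A[1])/2+.04*e;print('carrier',cen,'TCP',observe()['tool_pos'])
ro=R.from_rotvec(observe()['orientation']).as_matrix();print('tool yaw',np.degrees(np.arctan2(-ro[1,0],-ro[0,0])))
print('strip front/back edges', [atz(w,k(c),.1285).round(4) for c in((516,266),(516,362))])
E
```

```text
[ 7  9 11  7 70] (np.float64(167.07142857142858), np.float64(132.8857142857143))
[ 7 10 12  7 68] (np.float64(142.01470588235293), np.float64(155.73529411764707))
[ 8  9 10  8 60] (np.float64(196.3), np.float64(155.55))
[ 7  9 11  9 63] (np.float64(150.0), np.float64(223.95238095238096))
[ 8  9  9  9 55] (np.float64(202.10909090909092), np.float64(224.14545454545456))
[ 8  9 10  9 57] (np.float64(178.12280701754386), np.float64(244.2280701754386))
0.043 (array([0.55274086, 0.02993072]), np.float64(9.144849449942777), np.float64(0.0011367542714712478))
0.0452 (array([0.55213304, 0.03082425]), np.float64(9.144849449942738), np.float64(0.0003884886204182862))
0.0475 (array([0.55149759, 0.03175839]), np.float64(9.144849449942752), np.float64(0.0005802761196871014))
[[0.5125 0.1227 0.1285]
 [0.5071 0.1543 0.1285]
 [0.5635 0.1298 0.1285]
 [0.5579 0.1641 0.1285]] 0.0320766832397394
depth [array([0.5158, 0.1261, 0.1292]), array([0.5116, 0.1527, 0.1288]), array([0.5273, 0.137 , 0.1299]), array([0.5409, 0.0262, 0.0411])]
yaw 9.433352080439606
carrier [0.54929118 0.14504514 0.1285    ] TCP [0.54949393 0.14508565 0.11986842]
tool yaw 9.297259679730058
strip front/back edges [array([0.518 , 0.1397, 0.1285]), array([0.544 , 0.1439, 0.1285])]
```

Run:
```python
from fit import *
w=load('w2')
X=[]
for v in range(182,250,3):
    for u in list(range(290,297,2))+list(range(298,346,4)):
        q=dep(w,(u,v))
        if .11<q[2]<.15:X.append(q)
X=np.array(X);th=np.radians(9.3);ex=np.array([np.cos(th),np.sin(th)]);ey=np.array([-ex[1],ex[0]])
t=observe()['tool_pos'][:2];a=(X[:,:2]-t)@ex;b=(X[:,:2]-t)@ey
c,r,*_=np.linalg.lstsq(np.c_[a,b,np.ones(len(a))],X[:,2],rcond=None);print('slope x,y,z0',c,np.sqrt(r/len(a)),a.min(),a.max(),b.min(),b.max())
X=np.array([dep(w,(u,v)) for u in range(125,225,6) for v in range(170,215,5)]);print('deck z',np.median(X[:,2]))
# intensity profiles
g=cv2.cvtColor(w['p'],cv2.COLOR_BGR2GRAY)
print(g[170:190,300],g[170:190,335]);print(g[195,280:296],g[195,340:358]);print(g[225,280:296],g[225,340:358])
```

```text
slope x,y,z0 [0.00527364 0.00746882 0.12950678] [0.00030502] -0.037810977417574866 -0.0015161943133051652 -0.015199910909703181 0.012822448578456316
deck z 0.04070548887654735
[175 177 174 174 158 114  88  86 131 155 168 176 178 178 176 178 177 176
 175 177] [167 168 166 174 161 116  92  90 135 159 172 181 181 183 181 180 180 182
 182 182]
[177 174 170 166 161 138 119 146 174 178 177 175 177 175 177 179] [179 181 180 184 182 184 184 182 181 182 174 168 177 174 174 177 179 178]
[178 179 176 177 175 171 143 125 157 174 177 176 177 178 175 177] [181 179 178 181 180 180 179 181 181 171 168 177 173 170 171 167 171 172]
```

Emit:
{"op": "send_rows", "data": {
  "offset": [
    [0.002, -0.05, 0],
    [0.002, -0.11, 0],
    [0.002, -0.17, 0],
    [0.002, -0.225, 0],
    [0.002, -0.225, 0],
    [0.002, -0.225, 0],
    [0.002, -0.225, 0]
  ],
  "rotation": [
    [0, 0, 0],
    [0, 0, 0],
    [0, 0, 0],
    [0, 0, 0],
    [0, 0, 0],
    [0, 0, 0],
    [0, 0, 0]
  ],
  "grip": [255, 255, 255, 255, 255, 255, 255]
}}

```text
time: 5.58
tool_pos: [0.5519, -0.0795, 0.1199]
orientation: [0.255, -3.131, -0.0]
contact_force: [-0.5, 1.6, -0.7]
finger_gap: 0.0336
```

Run:
```python
from fit import *
s=observe();print(s['time'],s['tool_pos'],s['contact_force'],s['finger_gap'])
shot('wrist','w3');w=load('w3')
th=np.radians(9.15);c,sn=np.cos(th),np.sin(th)
sd=[proj(w,np.array([.5515+c*x-sn*y,.0315+sn*x+c*y,.0452])) for x,y in LOC];print(np.round(sd))
b=blobs(w,sd,rad=12)
for h in(.043,.0452,.0475): print(h,fit(np.array([atz(w,q,h) for q in b])))
p=np.clip(w['p']*1.6,0,255).astype('u1');cv2.imwrite('pics/w3b.png',p)
```

```text
5.575 [ 0.55188552 -0.07946206  0.11994499] [-0.50818809  1.64246221 -0.74137519] 0.033605915009513244
[[461. 177.]
 [432. 199.]
 [485. 199.]
 [426. 263.]
 [477. 263.]
 [450. 282.]]
[12 10  6  7 33] (np.float64(462.3030303030303), np.float64(178.24242424242425))
[11 11  5  7 30] (np.float64(432.96666666666664), np.float64(199.9))
[11 11  6  7 33] (np.float64(486.72727272727275), np.float64(200.06060606060606))
[11 12  5  6 26] (np.float64(427.11538461538464), np.float64(264.84615384615387))
[12 12  6  6 26] (np.float64(478.3076923076923), np.float64(264.7692307692308))Traceback (most recent call last):
  File "<stdin>", line 6, in <module>
  File "fit.py", line 8, in blobs
    i=l[rad-2:rad+3,rad-2:rad+3].max() or 1;out.append((c[i][0]+x0,c[i][1]+y0));print(st[i],out[-1])
                                                        ~^^^
IndexError: index 1 is out of bounds for axis 0 with size 1
```

Run:
```python
from fit import *
w=load('w3');g=cv2.cvtColor(w['p'],cv2.COLOR_BGR2GRAY)
print(g[199,418:445],g[215,440:460])
cv2.imwrite('pics/w3c.png',np.clip(cv2.resize(w['p'][140:310,360:560],None,fx=4,fy=3.5,interpolation=cv2.INTER_CUBIC)*2.2,0,255).astype('u1')[:595])
```

```text
[ 30  45  33  37  40  38  33  46  45  42  46  55  69  88 102 112 118 112
  63  41  42  42  34  41  39  38  43] [42 42 36 40 37 41 39 41 40 39 38 37 39 36 40 38 44 43 43 42]
```

View pics/w3c.png

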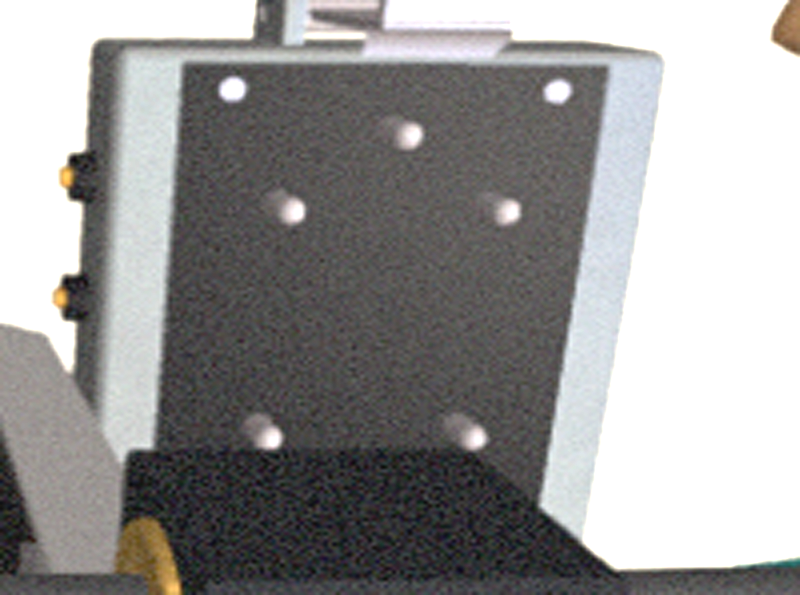

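The w3 crop shows lit tips at (403,135), (289,211), (504,211), (264,435) and (468,435). The back pin is hidden behind the gripper. I'll average both sides.

Run:
```python
from fit import *
from scipy.optimize import least_squares
w3,w2=load('w3'),load('w2')
p3=[(u/4+360-.4,v/3.5+140-.4) for u,v in((403,135),(289,211),(504,211),(264,435),(468,435))]
p2=[(167.07,132.9),(142,155.7),(196.3,155.55),(150,223.95),(202.1,224.15),(178.1,244.2)]
p2=[(u-1.2,v+.3) for u,v in p2]
def pred(w,q,i): 
    c,s=np.cos(q[2]),np.sin(q[2]);x,y=LOC[i];return proj(w,np.array([q[0]+c*x-s*y,q[1]+s*x+c*y,q[3]]))
def res(q,ws=((w2,p2),(w3,p3))): return np.concatenate([pred(w,q,i)-p[i] for w,p in ws for i in range(len(p))])
o=least_squares(res,[.551,.032,.16,.047]);print(o.x,np.degrees(o.x[2]),np.abs(o.fun).mean(),o.fun.reshape(-1,2).round(1).tolist())
for ws in(((w2,p2),),((w3,p3),)):
    o=least_squares(lambda q:res(np.r_[q,.047],ws),[.551,.032,.16]);print(o.x)
print(observe()['tool_pos'])
```

```text
[0.55202983 0.03063632 0.15769724 0.04694532] 9.035386575566283 0.17809779296222994 [[-0.1, -0.3], [-0.1, -0.1], [0.4, 0.0], [-0.1, -0.0], [0.1, 0.1], [-0.0, 0.1], [0.3, -0.1], [-0.2, -0.3], [-0.7, -0.0], [0.3, 0.3], [0.1, 0.2]]
[0.55203142 0.03063201 0.15862702]
[0.55200649 0.03063368 0.15657515]
[ 0.55189093 -0.07953627  0.11996232]
```

Emit:
{"op": "send_rows", "data": {
  "offset": [
    [0.0003, 0.05, 0],
    [0.0003, 0.095, 0],
    [0.0003, 0.11, -0.02],
    [0.0003, 0.111, -0.045],
    [0.0003, 0.111, -0.055],
    [0.0003, 0.111, -0.055],
    [0.0003, 0.111, -0.055],
    [0.0003, 0.111, -0.055]
  ],
  "rotation": [
    [0, 0, -0.3],
    [0, 0, -0.3],
    [0, 0, -0.3],
    [0, 0, -0.3],
    [0, 0, -0.3],
    [0, 0, -0.3],
    [0, 0, -0.3],
    [0, 0, -0.3]
  ],
  "grip": [255, 255, 255, 255, 255, 255, 255, 255]
}}

```text
time: 6.62
tool_pos: [0.5524, 0.03, 0.0657]
orientation: [-0.244, 3.131, -0.0]
contact_force: [-0.4, 0.5, -0.2]
finger_gap: 0.0336
```

Run:
```python
from fit import *
s=observe();print(s['time'],s['tool_pos'],s['orientation'],s['contact_force'],2*np.degrees(np.arctan2(abs(s['orientation'][0]),abs(s['orientation'][1]))))
p,d=shot('wrist','w4')
cv2.imwrite('pics/w4b.png',np.clip(cv2.resize(p[100:340,200:470],None,fx=2.5,fy=2.5,interpolation=cv2.INTER_CUBIC)*2,0,255).astype('u1'))
```

```text
6.625 [0.55243603 0.03002607 0.0657165 ] [-2.43949813e-01  3.13092365e+00 -1.93015945e-04] [-0.37295039  0.4801947  -0.2205097 ] 8.91054126393587
```

View pics/w4b.png

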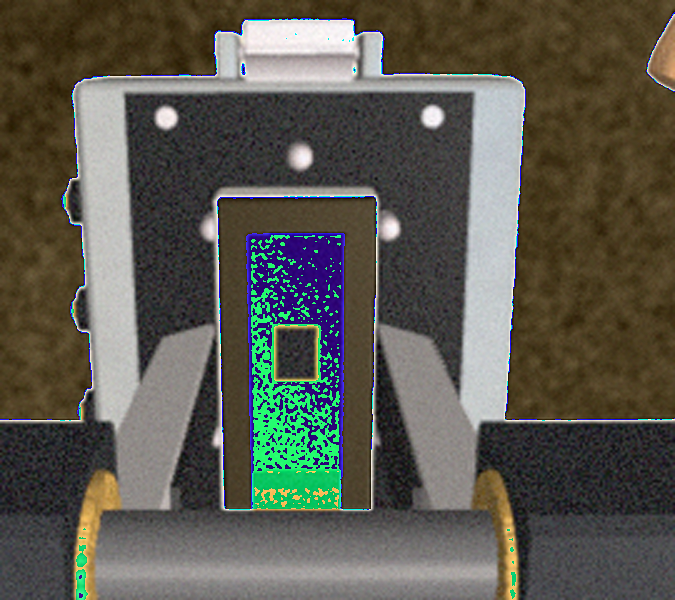

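The carrier sits symmetrically between the pins and the front pin is clear at (300,157). I'll nudge by 0.6 mm and lower.

Emit:
{"op": "send_rows", "data": {
  "offset": [
    [-0.0002, 0.0006, 0],
    [-0.0002, 0.0006, -0.006],
    [-0.0002, 0.0006, -0.01],
    [-0.0002, 0.0006, -0.013],
    [-0.0002, 0.0006, -0.015],
    [-0.0002, 0.0006, -0.017],
    [-0.0002, 0.0006, -0.017]
  ],
  "rotation": [
    [0, 0, 0.1],
    [0, 0, 0.1],
    [0, 0, 0.1],
    [0, 0, 0.1],
    [0, 0, 0.1],
    [0, 0, 0.1],
    [0, 0, 0.1]
  ],
  "grip": [255, 255, 255, 255, 255, 255, 255]
}}

```text
time: 7.55
tool_pos: [0.5518, 0.0308, 0.0478]
orientation: [0.247, -3.132, -0.0]
contact_force: [-0.0, -0.3, -0.8]
finger_gap: 0.0338
```

Emit:
{"op": "send_rows", "data": {
  "offset": [
    [0, 0, -0.001],
    [0, 0, -0.002],
    [0, 0, -0.003],
    [0, 0, -0.0038],
    [0, 0, -0.0038],
    [0, 0, -0.0038]
  ],
  "rotation": [
    [0, 0, 0],
    [0, 0, 0],
    [0, 0, 0],
    [0, 0, 0],
    [0, 0, 0],
    [0, 0, 0]
  ],
  "grip": [255, 255, 255, 255, 255, 255]
}}

```text
time: 8.3
tool_pos: [0.5519, 0.0307, 0.0442]
orientation: [-0.247, 3.132, -0.0]
contact_force: [0.8, 0.1, -1.8]
finger_gap: 0.034
```

Emit:
{"op": "send_rows", "data": {
  "offset": [
    [0, 0, -0.0005],
    [0, 0, -0.0007],
    [0, 0, -0.0007],
    [0, 0, -0.0007],
    [0, 0, -0.0007],
    [0, 0, -0.0007],
    [0, 0, -0.0007]
  ],
  "rotation": [
    [0, 0, 0],
    [0, 0, 0],
    [0, 0, 0],
    [0, 0, 0],
    [0, 0, 0],
    [0, 0, 0],
    [0, 0, 0]
  ],
  "grip": [255, 255, 150, 120, 120, 120, 120]
}}

```text
time: 9.18
tool_pos: [0.5519, 0.0307, 0.0435]
orientation: [-0.247, 3.132, -0.0]
contact_force: [0.6, 1.2, -0.6]
finger_gap: 0.05
```

Emit:
{"op": "send_rows", "data": {
  "offset": [
    [0, 0, 0.02],
    [0, 0, 0.06],
    [0, 0, 0.12],
    [0, 0, 0.17],
    [-0.02, 0, 0.2],
    [-0.02, 0, 0.2],
    [-0.02, 0, 0.2],
    [-0.02, 0, 0.2]
  ],
  "rotation": [
    [0, 0, 0],
    [0, 0, 0],
    [0, 0, 0],
    [0, 0, 0],
    [0, 0, 0],
    [0, 0, 0],
    [0, 0, 0],
    [0, 0, 0]
  ],
  "grip": [120, 120, 120, 120, 120, 120, 120, 120]
}}

```text
time: 10.18
tool_pos: [0.5318, 0.0307, 0.242]
orientation: [0.247, -3.13, -0.0]
contact_force: [0.9, -0.8, 0.1]
finger_gap: 0.0497
```

Run:
```python
from fit import *
s=observe();print(s['time'],s['tool_pos'],s['contact_force'])
p,d=shot('wrist','w5');shot('scene','s5');shot('top','t5')
cv2.imwrite('pics/w5b.png',np.clip(cv2.resize(p[90:390,170:490].astype(float),None,fx=2,fy=2,interpolation=cv2.INTER_CUBIC)*1.3,0,255).astype('u1'))
# lid geometry from depth: points in clamp frame, in world region
th=np.radians(9.04);e=np.array([np.cos(th),np.sin(th)]);f=np.array([-e[1],e[0]])
for n in('s5','t5','w5'):
    z=load(n);P=[]
    for v in range(0,400,1):
        for u in range(0,640,1):
            if n=='s5' and not(290<u<390 and 150<v<240):continue
            if n=='t5' and not(270<u<345 and 165<v<265):continue
            if n=='w5' and not(200<u<440 and v<390 and u%3==0 and v%3==0):continue
            q=dep(z,(u,v))
            if np.isfinite(q[2]):P.append(q)
    P=np.array(P);r=P[:,:2]-[.5520,.0306];x,y=r@e,r@f
    np.savez('pics/pts_'+n,x=x,y=y,z=P[:,2])
    m=(abs(x)<.035)&(abs(y)<.012);print(n,'carrier top z',np.median(P[m,2]),m.sum())
    m=(abs(x)<.035)&(abs(y)>.03)&(abs(y)<.036);print('  deck',np.median(P[m,2]))
    m=(abs(y)<.042)&(P[:,2]>.07)&(x>.05)&(x<.18)
    if m.sum():
        for a in np.arange(.07,.21,.015):
            k=m&(abs(P[:,2]-a)<.0075)
            if k.any():print('   lid z%.3f x %.4f..%.4f y %.3f..%.3f n%d'%(a,x[k].min(),x[k].max(),y[k].min(),y[k].max(),k.sum()))
```

```text
10.175 [0.53181352 0.03072693 0.2419762 ] [ 0.89256165 -0.76650471  0.08208491]
s5 carrier top z 0.05078962278061949 177
  deck 0.039164074552437034
   lid z0.070 x 0.0720..0.0819 y -0.041..0.038 n32
   lid z0.085 x 0.0794..0.0857 y -0.042..0.041 n77
   lid z0.100 x 0.0839..0.0895 y -0.042..0.040 n66
   lid z0.115 x 0.0884..0.0942 y -0.042..0.039 n71
   lid z0.130 x 0.0889..0.0984 y -0.042..0.041 n75
   lid z0.145 x 0.0937..0.1026 y -0.042..0.041 n59
   lid z0.160 x 0.0976..0.1089 y -0.042..0.037 n67
   lid z0.175 x 0.0864..0.1104 y -0.042..0.042 n450
   lid z0.190 x 0.0926..0.0935 y 0.004..0.005 n2
t5 carrier top z 0.5470814556951155 365
  deck 0.545614945424295
   lid z0.175 x 0.0932..0.1084 y -0.039..0.030 n98
w5 carrier top z 0.05255921276003825 140
  deck 0.2823474931334462
   lid z0.070 x 0.0737..0.0758 y -0.041..0.040 n26
   lid z0.085 x 0.0752..0.0802 y -0.040..0.040 n83
   lid z0.100 x 0.0693..0.0835 y -0.041..0.041 n68
   lid z0.115 x 0.0707..0.0884 y -0.042..0.042 n108
   lid z0.130 x 0.0752..0.0798 y -0.011..0.012 n30
   lid z0.175 x 0.0875..0.1062 y -0.042..0.041 n179
   lid z0.190 x 0.0899..0.0943 y -0.009..0.008 n21
```

View pics/w5b.png

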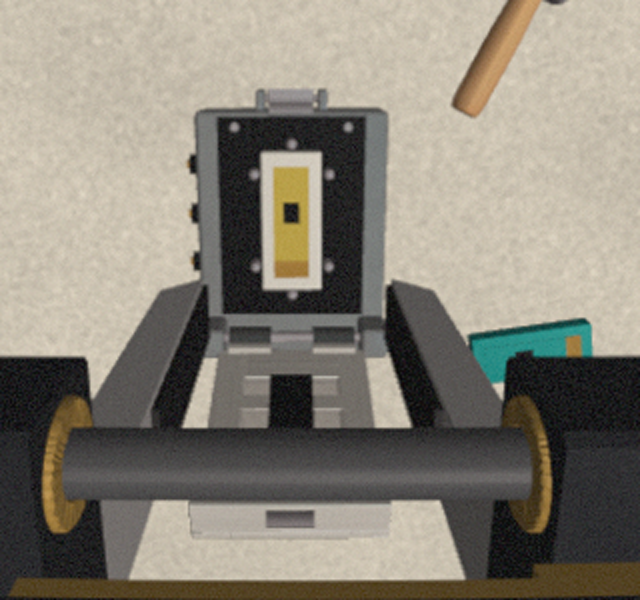

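The carrier is fully down: its top is 12 mm above the deck, and it is central among the pins. The lid leans back at about 1.84 rad. Next I'll close the fingers and go over and behind the lid.

Emit:
{"op": "send_rows", "data": {
  "offset": [
    [0.02, 0.003, 0],
    [0.07, 0.01, 0],
    [0.12, 0.016, 0],
    [0.1486, 0.0203, 0],
    [0.1486, 0.0203, 0],
    [0.1486, 0.0203, -0.03],
    [0.1486, 0.0203, -0.06],
    [0.1486, 0.0203, -0.085],
    [0.1486, 0.0203, -0.085],
    [0.1486, 0.0203, -0.085]
  ],
  "rotation": [
    [0, 0, 0],
    [0, 0, 0],
    [0, 0, 0],
    [0, 0, 0],
    [0, 0, 0],
    [0, 0, 0],
    [0, 0, 0],
    [0, 0, 0],
    [0, 0, 0],
    [0, 0, 0]
  ],
  "grip": [255, 255, 255, 255, 255, 255, 255, 255, 255, 255]
}}

```text
time: 11.58
tool_pos: [0.6806, 0.051, 0.16]
orientation: [-0.247, 3.13, -0.0]
contact_force: [0.4, -0.7, -0.1]
finger_gap: -0.0002
```

```bash
cat > arc.py <<'E'
import numpy as np
from rig import observe
def arc(phis,rs,out=9,hw=8,y=0):
    s=observe();t=s['tool_pos'];print(s['time'],t.round(4),s['contact_force'].round(2))
    e=np.array([.9876,.1571])
    for p,r in zip(phis,rs):
        X=66-r*np.cos(p)+out*np.sin(p)+hw;Z=58+r*np.sin(p)+out*np.cos(p)
        w=np.array([.5520,.0306])+X/1e3*e+y*np.array([-.1571,.9876])
        print('phi%.2f X%.1f Z%.1f'%(p,X,Z),'offset',[round(v,4) for v in (*(w-t[:2]),Z/1e3-t[2])])
E
python3 -c "
from arc import *
arc(np.linspace(1.8,.3,16),np.linspace(105,116,16))"
```

```text
11.575 [0.6806 0.051  0.16  ] [ 0.42 -0.75 -0.06]
phi1.80 X106.6 Z158.2 offset [np.float64(-0.0233), np.float64(-0.0036), np.float64(-0.0018)]
phi1.70 X96.5 Z161.7 offset [np.float64(-0.0333), np.float64(-0.0052), np.float64(0.0017)]
phi1.60 X86.1 Z164.2 offset [np.float64(-0.0436), np.float64(-0.0069), np.float64(0.0042)]
phi1.50 X75.4 Z165.6 offset [np.float64(-0.0542), np.float64(-0.0085), np.float64(0.0056)]
phi1.40 X64.5 Z165.9 offset [np.float64(-0.0649), np.float64(-0.0103), np.float64(0.0059)]
phi1.30 X53.6 Z165.1 offset [np.float64(-0.0757), np.float64(-0.012), np.float64(0.0051)]
phi1.20 X42.7 Z163.2 offset [np.float64(-0.0864), np.float64(-0.0137), np.float64(0.0032)]
phi1.10 X32.1 Z160.2 offset [np.float64(-0.097), np.float64(-0.0153), np.float64(0.0002)]
phi1.00 X21.7 Z156.2 offset [np.float64(-0.1072), np.float64(-0.017), np.float64(-0.0038)]
phi0.90 X11.7 Z151.0 offset [np.float64(-0.1171), np.float64(-0.0186), np.float64(-0.009)]
phi0.80 X2.2 Z144.9 offset [np.float64(-0.1265), np.float64(-0.02), np.float64(-0.0151)]
phi0.70 X-6.7 Z137.7 offset [np.float64(-0.1352), np.float64(-0.0214), np.float64(-0.0223)]
phi0.60 X-14.8 Z129.7 offset [np.float64(-0.1433), np.float64(-0.0227), np.float64(-0.0303)]
phi0.50 X-22.2 Z120.8 offset [np.float64(-0.1505), np.float64(-0.0239), np.float64(-0.0392)]
phi0.40 X-28.7 Z111.2 offset [np.float64(-0.1569), np.float64(-0.0249), np.float64(-0.0488)]
phi0.30 X-34.2 Z100.9 offset [np.float64(-0.1624), np.float64(-0.0258), np.float64(-0.0591)]
```

Emit:
{"op": "send_rows", "data": {
  "offset": [
    [-0.012, -0.0018, 0.001],
    [-0.017, -0.0027, 0.001],
    [-0.0215, -0.0034, 0.001],
    [-0.026, -0.004, 0.003],
    [-0.031, -0.0049, 0.0045],
    [-0.036, -0.0057, 0.0055],
    [-0.0435, -0.0069, 0.0072],
    [-0.0542, -0.0085, 0.0086],
    [-0.0649, -0.0103, 0.0089],
    [-0.0757, -0.012, 0.0081],
    [-0.0864, -0.0137, 0.0062],
    [-0.0864, -0.0137, 0.0062]
  ],
  "rotation": [
    [0, 0, 0],
    [0, 0, 0],
    [0, 0, 0],
    [0, 0, 0],
    [0, 0, 0],
    [0, 0, 0],
    [0, 0, 0],
    [0, 0, 0],
    [0, 0, 0],
    [0, 0, 0],
    [0, 0, 0],
    [0, 0, 0]
  ],
  "grip": [255, 255, 255, 255, 255, 255, 255, 255, 255, 255, 255, 255]
}}

```text
time: 13.08
tool_pos: [0.5934, 0.0372, 0.1647]
orientation: [0.247, -3.131, 0.0]
contact_force: [0.4, 0.8, 0.6]
finger_gap: 0.0007
```

```bash
cat > lid.py <<'E'
from h import *
def lid(n='s',y0=.02,y1=.041,f='lidshot',cam='scene'):
    shot(cam,f);z=load(f);th=np.radians(9.04);e=np.array([np.cos(th),np.sin(th)]);g=np.array([-e[1],e[0]])
    P=np.array([dep(z,(u,v)) for u in range(285,385) for v in range(140,240)]);P=P[np.isfinite(P[:,2])]
    r=P[:,:2]-[.5520,.0306];x,y=r@e,r@g
    m=(abs(y)<.041)&(x<.12)&(x>-.07)&(P[:,2]>.058)
    rr=np.hypot(x-.066,P[:,2]-.058);a=np.arctan2(P[:,2]-.058,.066-x)
    m&=(rr<.13)&(rr>.06)
    h,ed=np.histogram(a[m],np.arange(0,2,.05));print({round(ed[i],2):int(h[i]) for i in range(len(h)) if h[i]})
    m2=(abs(x)<.03)&(abs(y)<.01);print('n',m.sum(),'carrier',np.median(P[m2,2]) if m2.any() else None)
E
python3 -c "
from arc import *
arc(np.linspace(1.1,.2,10),np.linspace(110,118,10))
from lid import lid
lid()"
```

```text
13.075 [0.5934 0.0372 0.1647] [0.39 0.84 0.57]
phi1.10 X32.1 Z160.1 offset [np.float64(-0.0097), np.float64(-0.0016), np.float64(-0.0046)]
phi1.00 X21.7 Z156.2 offset [np.float64(-0.02), np.float64(-0.0032), np.float64(-0.0085)]
phi0.90 X11.6 Z151.2 offset [np.float64(-0.03), np.float64(-0.0048), np.float64(-0.0135)]
phi0.80 X2.0 Z145.1 offset [np.float64(-0.0395), np.float64(-0.0063), np.float64(-0.0196)]
phi0.70 X-7.1 Z138.0 offset [np.float64(-0.0484), np.float64(-0.0077), np.float64(-0.0266)]
phi0.60 X-15.4 Z130.0 offset [np.float64(-0.0566), np.float64(-0.009), np.float64(-0.0346)]
phi0.50 X-22.9 Z121.2 offset [np.float64(-0.064), np.float64(-0.0102), np.float64(-0.0435)]
phi0.40 X-29.5 Z111.5 offset [np.float64(-0.0706), np.float64(-0.0113), np.float64(-0.0531)]
phi0.30 X-35.2 Z101.2 offset [np.float64(-0.0762), np.float64(-0.0122), np.float64(-0.0635)]
phi0.20 X-39.9 Z90.3 offset [np.float64(-0.0808), np.float64(-0.0129), np.float64(-0.0744)]
{np.float64(0.0): 1, np.float64(1.05): 15, np.float64(1.1): 37, np.float64(1.15): 31, np.float64(1.2): 257, np.float64(1.25): 476, np.float64(1.3): 25, np.float64(1.35): 6, np.float64(1.4): 27, np.float64(1.45): 38}
n 913 carrier 0.17234606309199252
```

Emit:
{"op": "send_rows", "data": {
  "offset": [
    [-0.0097, -0.0016, -0.003],
    [-0.02, -0.0032, -0.007],
    [-0.03, -0.0048, -0.012],
    [-0.0395, -0.0063, -0.018],
    [-0.0484, -0.0077, -0.025],
    [-0.0566, -0.009, -0.033],
    [-0.064, -0.0102, -0.042],
    [-0.0706, -0.0113, -0.0515],
    [-0.0762, -0.0122, -0.062],
    [-0.0762, -0.0122, -0.062],
    [-0.0762, -0.0122, -0.062]
  ],
  "rotation": [
    [0, 0, 0],
    [0, 0, 0],
    [0, 0, 0],
    [0, 0, 0],
    [0, 0, 0],
    [0, 0, 0],
    [0, 0, 0],
    [0, 0, 0],
    [0, 0, 0],
    [0, 0, 0],
    [0, 0, 0]
  ],
  "grip": [255, 255, 255, 255, 255, 255, 255, 255, 255, 255, 255]
}}

```text
time: 14.5
tool_pos: [0.5181, 0.0251, 0.1029]
orientation: [-0.247, 3.131, -0.0]
contact_force: [-0.2, 0.4, -0.3]
finger_gap: 0.0002
```

```bash
python3 -c "
from arc import *
arc([.3,.25,.2,.15,.1,.07,.05,.03,.01,0],[118,119,120,121,122,122,122,122,122,122],out=11)
from lid import lid
lid()"
```

```text
14.5 [0.5181 0.0251 0.1029] [-0.24  0.43 -0.27]
phi0.30 X-35.5 Z103.4 offset [np.float64(-0.0012), np.float64(-0.0001), np.float64(0.0005)]
phi0.25 X-38.6 Z98.1 offset [np.float64(-0.0042), np.float64(-0.0006), np.float64(-0.0048)]
phi0.20 X-41.4 Z92.6 offset [np.float64(-0.0071), np.float64(-0.001), np.float64(-0.0102)]
phi0.15 X-44.0 Z87.0 offset [np.float64(-0.0096), np.float64(-0.0014), np.float64(-0.0159)]
phi0.10 X-46.3 Z81.1 offset [np.float64(-0.0119), np.float64(-0.0018), np.float64(-0.0217)]
phi0.07 X-46.9 Z77.5 offset [np.float64(-0.0125), np.float64(-0.0019), np.float64(-0.0253)]
phi0.05 X-47.3 Z75.1 offset [np.float64(-0.0129), np.float64(-0.002), np.float64(-0.0278)]
phi0.03 X-47.6 Z72.7 offset [np.float64(-0.0132), np.float64(-0.002), np.float64(-0.0302)]
phi0.01 X-47.9 Z70.2 offset [np.float64(-0.0134), np.float64(-0.0021), np.float64(-0.0326)]
phi0.00 X-48.0 Z69.0 offset [np.float64(-0.0135), np.float64(-0.0021), np.float64(-0.0339)]
{np.float64(0.25): 2, np.float64(0.3): 579, np.float64(0.35): 213, np.float64(0.4): 1, np.float64(0.45): 8, np.float64(0.5): 21, np.float64(0.55): 25, np.float64(0.6): 24, np.float64(0.65): 21, np.float64(0.7): 25, np.float64(0.75): 30, np.float64(0.8): 2}
n 951 carrier 0.11504043701794708
```

Emit:
{"op": "send_rows", "data": {
  "offset": [
    [-0.0042, -0.0006, -0.004],
    [-0.0071, -0.001, -0.009],
    [-0.0096, -0.0014, -0.0145],
    [-0.0119, -0.0018, -0.0195],
    [-0.0125, -0.0019, -0.0215],
    [-0.0125, -0.0019, -0.0215]
  ],
  "rotation": [
    [0, 0, 0],
    [0, 0, 0],
    [0, 0, 0],
    [0, 0, 0],
    [0, 0, 0],
    [0, 0, 0]
  ],
  "grip": [255, 255, 255, 255, 255, 255]
}}

```text
time: 15.3
tool_pos: [0.5053, 0.0232, 0.0811]
orientation: [0.247, -3.132, -0.0]
contact_force: [-0.8, -0.4, 0.5]
finger_gap: 0.0005
```

Emit:
{"op": "send_rows", "data": {
  "offset": [
    [0, 0, -0.0007],
    [0, 0, -0.0014],
    [0, 0, -0.0021],
    [0, 0, -0.0028],
    [0, 0, -0.0035],
    [0, 0, -0.0035]
  ],
  "rotation": [
    [0, 0, 0],
    [0, 0, 0],
    [0, 0, 0],
    [0, 0, 0],
    [0, 0, 0],
    [0, 0, 0]
  ],
  "grip": [255, 255, 255, 255, 255, 255]
}}

```text
time: 16.05
tool_pos: [0.5053, 0.0232, 0.0776]
orientation: [0.247, -3.132, 0.0]
contact_force: [-0.3, 0.3, 0.1]
finger_gap: 0.0002
```

Emit:
{"op": "send_rows", "data": {
  "offset": [
    [0, 0, -0.0005],
    [0, 0, -0.001],
    [0, 0, -0.0015],
    [0, 0, -0.002],
    [0, 0, -0.0025],
    [0, 0, -0.0025]
  ],
  "rotation": [
    [0, 0, 0],
    [0, 0, 0],
    [0, 0, 0],
    [0, 0, 0],
    [0, 0, 0],
    [0, 0, 0]
  ],
  "grip": [255, 255, 255, 255, 255, 255]
}}

```text
time: 16.8
tool_pos: [0.5053, 0.0232, 0.0751]
orientation: [0.247, -3.132, 0.0]
contact_force: [-0.7, -0.3, 0.9]
finger_gap: 0.0005
```

Emit:
{"op": "send_rows", "data": {
  "offset": [
    [0, 0, -0.0004],
    [0, 0, -0.0008],
    [0, 0, -0.0012],
    [0, 0, -0.0015],
    [0, 0, -0.0015]
  ],
  "rotation": [
    [0, 0, 0],
    [0, 0, 0],
    [0, 0, 0],
    [0, 0, 0],
    [0, 0, 0]
  ],
  "grip": [255, 255, 255, 255, 255]
}}

```text
time: 17.42
tool_pos: [0.5054, 0.0232, 0.0739]
orientation: [-0.247, 3.132, -0.0]
contact_force: [-4.0, 0.1, 7.1]
finger_gap: 0.0006
```

Emit:
{"op": "send_rows", "data": {
  "offset": [
    [-0.0002, 0, -0.0003],
    [-0.0003, 0, -0.0006],
    [-0.0003, 0, -0.0006]
  ],
  "rotation": [
    [0, 0, 0],
    [0, 0, 0],
    [0, 0, 0]
  ],
  "grip": [255, 255, 255]
}}

```text
time: 17.8
tool_pos: [0.5053, 0.0232, 0.0734]
orientation: [-0.247, 3.131, -0.0]
contact_force: [-3.4, -0.2, 6.9]
finger_gap: 0.0006
```

Emit:
{"op": "send_rows", "data": {
  "offset": [
    [-0.0002, 0, -0.0004],
    [-0.0003, 0, -0.0008],
    [-0.0003, 0, -0.0008]
  ],
  "rotation": [
    [0, 0, 0],
    [0, 0, 0],
    [0, 0, 0]
  ],
  "grip": [255, 255, 255]
}}

```text
time: 18.18
tool_pos: [0.5052, 0.0232, 0.0727]
orientation: [-0.247, 3.131, -0.0]
contact_force: [-2.0, 0.2, 6.5]
finger_gap: 0.0006
```

Emit:
{"op": "send_rows", "data": {
  "offset": [
    [-0.0002, 0, -0.0004],
    [-0.0003, 0, -0.0008],
    [-0.0003, 0, -0.0012],
    [-0.0003, 0, -0.0012]
  ],
  "rotation": [
    [0, 0, 0],
    [0, 0, 0],
    [0, 0, 0],
    [0, 0, 0]
  ],
  "grip": [255, 255, 255, 255]
}}

```text
time: 18.68
tool_pos: [0.5051, 0.0232, 0.0717]
orientation: [-0.247, 3.13, -0.0]
contact_force: [-1.3, 0.0, 8.7]
finger_gap: 0.0005
```

Emit:
{"op": "send_rows", "data": {
  "offset": [
    [-0.0001, 0, -0.0004],
    [-0.0001, 0, -0.0008],
    [-0.0001, 0, -0.0012],
    [-0.0001, 0, -0.0012]
  ],
  "rotation": [
    [0, 0, 0],
    [0, 0, 0],
    [0, 0, 0],
    [0, 0, 0]
  ],
  "grip": [255, 255, 255, 255]
}}

```text
time: 19.18
tool_pos: [0.505, 0.0232, 0.0706]
orientation: [-0.247, 3.13, -0.0]
contact_force: [-2.5, -0.9, 8.6]
finger_gap: 0.0004
```

Emit:
{"op": "send_rows", "data": {
  "offset": [
    [-0.0001, 0, -0.0004],
    [-0.0002, 0, -0.0008],
    [-0.0002, 0, -0.0012],
    [-0.0002, 0, -0.0012]
  ],
  "rotation": [
    [0, 0, 0],
    [0, 0, 0],
    [0, 0, 0],
    [0, 0, 0]
  ],
  "grip": [255, 255, 255, 255]
}}

```text
time: 19.68
tool_pos: [0.505, 0.0232, 0.0696]
orientation: [-0.247, 3.13, -0.0]
contact_force: [-1.0, -0.3, 10.1]
finger_gap: 0.0006
```

Emit:
{"op": "send_rows", "data": {
  "offset": [
    [-0.0001, 0, -0.0004],
    [-0.0001, 0, -0.0008],
    [-0.0001, 0, -0.0012],
    [-0.0001, 0, -0.0012]
  ],
  "rotation": [
    [0, 0, 0],
    [0, 0, 0],
    [0, 0, 0],
    [0, 0, 0]
  ],
  "grip": [255, 255, 255, 255]
}}

```text
time: 20.18
tool_pos: [0.5049, 0.0232, 0.0685]
orientation: [-0.247, 3.129, -0.001]
contact_force: [-1.7, 0.1, 11.8]
finger_gap: 0.0004
```

Emit:
{"op": "send_rows", "data": {
  "offset": [
    [-0.0001, 0, -0.0004],
    [-0.0001, 0, -0.0008],
    [-0.0001, 0, -0.0008]
  ],
  "rotation": [
    [0, 0, 0],
    [0, 0, 0],
    [0, 0, 0]
  ],
  "grip": [255, 255, 255]
}}

```text
time: 20.55
tool_pos: [0.5049, 0.0232, 0.0678]
orientation: [-0.247, 3.129, -0.0]
contact_force: [-1.5, -0.3, 13.4]
finger_gap: 0.0003
```

Emit:
{"op": "send_rows", "data": {
  "offset": [
    [-0.0001, 0, -0.0004],
    [-0.0001, 0, -0.0008],
    [-0.0001, 0, -0.0008]
  ],
  "rotation": [
    [0, 0, 0],
    [0, 0, 0],
    [0, 0, 0]
  ],
  "grip": [255, 255, 255]
}}

```text
time: 20.92
tool_pos: [0.5049, 0.0232, 0.0671]
orientation: [-0.247, 3.129, -0.001]
contact_force: [-1.5, -0.3, 14.3]
finger_gap: 0.0004
```

Emit:
{"op": "send_rows", "data": {
  "offset": [
    [-0.0001, 0, -0.0003],
    [-0.0001, 0, -0.0005],
    [-0.0001, 0, -0.0005]
  ],
  "rotation": [
    [0, 0, 0],
    [0, 0, 0],
    [0, 0, 0]
  ],
  "grip": [255, 255, 255]
}}

```text
time: 21.3
tool_pos: [0.5048, 0.0231, 0.0666]
orientation: [-0.247, 3.129, -0.001]
contact_force: [-0.8, -0.3, 14.6]
finger_gap: 0.0004
```

Run:
```python
from h import *
for i in range(4): print(observe()['contact_force'].round(2)); 
import lid
lid.lid()
z=load('lidshot')
cv2.imwrite('pics/s6c.png',np.clip(cv2.resize(z['p'][140:240,290:390].astype(float),None,fx=6,fy=6,interpolation=cv2.INTER_CUBIC)*1.5,0,255).astype('u1'))
```

```text
[-0.83 -0.28 14.63]
[-0.83 -0.28 14.63]
[-0.83 -0.28 14.63]
[-0.83 -0.28 14.63]
{np.float64(0.0): 355, np.float64(0.05): 342, np.float64(0.1): 10, np.float64(0.15): 15, np.float64(0.2): 18, np.float64(0.25): 17, np.float64(0.3): 23, np.float64(0.35): 21, np.float64(0.4): 19, np.float64(0.45): 22, np.float64(0.5): 20, np.float64(0.55): 24, np.float64(0.6): 21}
n 907 carrier 0.06260916828619517
```

Emit:
{"op": "send_rows", "data": {
  "offset": [
    [0, 0, -0.0003],
    [0, 0, -0.0006],
    [0, 0, -0.0006]
  ],
  "rotation": [
    [0, 0, 0],
    [0, 0, 0],
    [0, 0, 0]
  ],
  "grip": [255, 255, 255]
}}

```text
time: 21.72
tool_pos: [0.5048, 0.0232, 0.0659]
orientation: [-0.247, 3.129, -0.001]
contact_force: [-1.7, 0.2, 12.3]
finger_gap: 0.0008
```

Emit:
{"op": "send_rows", "data": {
  "offset": [
    [0, 0, -0.0003],
    [0, 0, -0.0006],
    [0, 0, -0.0006]
  ],
  "rotation": [
    [0, 0, 0],
    [0, 0, 0],
    [0, 0, 0]
  ],
  "grip": [255, 255, 255]
}}

```text
time: 22.1
tool_pos: [0.5048, 0.0232, 0.0654]
orientation: [-0.247, 3.129, -0.001]
contact_force: [-2.4, -0.4, 13.3]
finger_gap: 0.0006
```

Emit:
{"op": "send_rows", "data": {
  "offset": [
    [0, 0, 0.001],
    [0, 0, 0.002],
    [0, 0, 0.003],
    [0, 0, 0.0036],
    [0, 0, 0.0036],
    [0, 0, 0.0036]
  ],
  "rotation": [
    [0, 0, 0],
    [0, 0, 0],
    [0, 0, 0],
    [0, 0, 0],
    [0, 0, 0],
    [0, 0, 0]
  ],
  "grip": [255, 255, 255, 255, 255, 255]
}}

```text
time: 22.85
tool_pos: [0.5047, 0.0232, 0.0685]
orientation: [-0.247, 3.129, -0.001]
contact_force: [0.9, -0.0, 7.3]
finger_gap: 0.0008
```

Emit:
{"op": "send_rows", "data": {
  "offset": [
    [0, 0, 0.001],
    [0, 0, 0.001],
    [0, 0, 0.001]
  ],
  "rotation": [
    [0, 0, 0],
    [0, 0, 0],
    [0, 0, 0]
  ],
  "grip": [255, 255, 255]
}}

```text
time: 23.22
tool_pos: [0.5042, 0.0232, 0.0689]
orientation: [-0.247, 3.131, -0.0]
contact_force: [3.0, -0.6, 3.7]
finger_gap: 0.0004
```

Emit:
{"op": "send_rows", "data": {
  "offset": [
    [0, 0, 0.001],
    [0, 0, 0.002],
    [0, 0, 0.01],
    [0, 0, 0.04],
    [0, 0, 0.09],
    [0, 0, 0.14],
    [-0.05, 0, 0.16],
    [-0.1, 0, 0.16],
    [-0.1, 0, 0.16],
    [-0.1, 0, 0.16]
  ],
  "rotation": [
    [0, 0, 0],
    [0, 0, 0],
    [0, 0, 0],
    [0, 0, 0],
    [0, 0, 0],
    [0, 0, 0],
    [0, 0, 0],
    [0, 0, 0],
    [0, 0, 0],
    [0, 0, 0]
  ],
  "grip": [255, 255, 255, 255, 255, 255, 255, 255, 255, 255]
}}

```text
time: 24.48
tool_pos: [0.4043, 0.0232, 0.2293]
orientation: [-0.247, 3.131, -0.0]
contact_force: [1.0, 0.3, 0.8]
finger_gap: 0.0004
```

Run:
```python
from h import *
s=observe();print(s['time'],s['tool_pos'],s['contact_force'])
th=np.radians(9.04);e=np.array([np.cos(th),np.sin(th)]);g=np.array([-e[1],e[0]])
for n,f in(('scene','s7'),('wrist','w7')):
    shot(n,f);z=load(f)
    us,vs=(range(285,385),range(140,240)) if n=='scene' else (range(0,640,2),range(0,400,2))
    P=np.array([dep(z,(u,v)) for u in us for v in vs]);P=P[np.isfinite(P[:,2])]
    r=P[:,:2]-[.5520,.0306];x,y=r@e,r@g;Z=P[:,2]
    m=(abs(y)<.039)&(abs(y)>.026)&(x>-.054)&(x<.05)&(Z>.055)&(Z<.09)
    if m.sum()>5:
        for _ in range(3):
            c=np.polyfit(x[m],Z[m],1);m&=abs(np.polyval(c,x)-Z)<.002
        print(n,'lid plane slope (rad, shut=0, negative=open)',c,m.sum())
    m=(abs(y)<.018)&(x>-.055)&(x<-.042)&(Z>.055);print(' pad z',np.median(Z[m]),m.sum())
    for s0 in(-1,1):
        m=(y*s0>.047)&(y*s0<.053)&(x>-.05)&(x<.05)&(Z>.03)&(Z<.05)
        if m.sum()>5:print(' base rim',np.polyfit(x[m],Z[m],1),m.sum())
p=load('w7')['p'];cv2.imwrite('pics/w7b.png',np.clip(cv2.resize(p.astype(float),None,fx=1.25,fy=1.25)*1.4,0,255).astype('u1'))
```

```text
24.475 [0.40425707 0.02324126 0.22926684] [0.98768785 0.27598926 0.82470324]
scene lid plane slope (rad, shut=0, negative=open) [-0.00103912  0.06562576] 392
 pad z 0.0680988029370922 66
 base rim [-0.0038166   0.03876335] 94
 base rim [-0.01624966  0.03915082] 15
 pad z nan 0
  return _methods._mean(a, axis=axis, dtype=dtype,
  ret = ret.dtype.type(ret / rcount)
```

View pics/w7b.png

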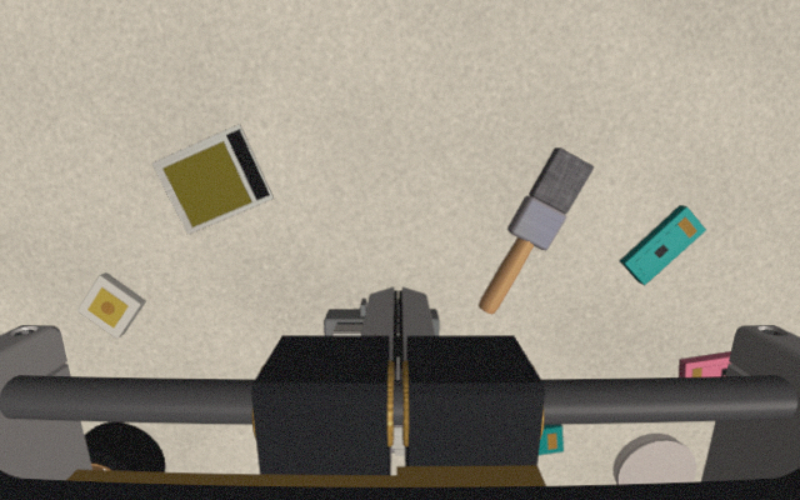

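The scene depth shows a lid slope of −0.001 rad. Allowing for that camera's roughly 1 mm low bias, the lid face is at about 67 mm and the pad at about 69 mm, which are the shut values. The wrist picture shows the bench clear, with the film plate, brush, square carrier and bars in place, and the gripper away. Handing in.

```bash
python3 -c "
from rig import *
print(finish_job())"
```

```text
the job is handed in; nothing more can be done
None
```

The long white carrier is in the nest and the lid is shut on it. I handed the job in at about 24.5 s of the 72 s allowed, and no verdict was reported.

- **Carrier:** before I closed the lid, its top measured 12 mm above the deck. That means it was fully down, and it was centred between the six pins.
- **Press:** the highest reading was about 14.6 N, seen only at the end of each move. It then dropped to 12.3 N, which I took as the click.
- **Lid:** with the robot away, the lid plane is about 0.001 rad from flat. The pad reads 68 mm in the scene camera, which reads about 1 mm low, against 69 mm expected. An uncaught lid would have sprung up by at least 0.02 rad.
- **Not checked:** I did not measure the catch angle itself; I inferred it from the force drop and the lid staying shut. The final wrist picture did not show the clamp, so the lid check rests on the scene camera's depth alone. In that picture the bystanders in view looked undisturbed, but I did not measure their positions.

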